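# Find the hidden release notch of the kit case

### The job

Open the robotics kit case by feel: with fingers closed, touch down on either orange end cap of its front edge, slide along the top of the edge, keeping light contact with the grey part, until the fingertips drop into the hidden notch, then press the pad in the notch fully down so that the red lid comes up ajar. Do not push or pry the lid itself, pick nothing up, leave the other things where they are, and finish with the hand clear.

Things in the scene. Friction and masses are not known exactly. Their poses are not given: they have to be found in the camera images.
- case: white kit case fixed to the table, 300 mm deep (its x) by 450 mm wide (its y). Origin: centre of its underside, on the table; its front, toward the robot, faces its -x. Along the front runs the front edge, a raised bar 40 mm wide (x from -145 to -105 mm), flat top at z = 75 mm. Between the bar and the lid lies a 23 mm wide trough
- edge_mid (a point): middle of the front edge's top (x -125, y 0, z 75 mm of the case; same axes). The bar is grey for |y| < 100 mm; from there to |y| = 225 mm orange end caps cover it, 0.4 mm higher. Somewhere in the grey (centre anywhere from y = -55 to 55 mm, new each time, pose not given) is the notch: a gap 47 mm long along y, across the bar's whole width, 9 mm deep
- release (a joint): travel of the release pad, the floor of the notch (38 x 44 mm, the same grey as the bar): 0 up, as at the start, its top 9 mm below the bar's top; 0.008 m fully down. It resists with about 4 N and stays where it is left (no return spring). Going down, it raises the lid, 17.5 rad per m of travel
- lid: red lid, 225 x 430 x 6 mm, hinged along its far side. Origin on the hinge line (x 143, z 54 mm of the case). Shut, it is level, its top at z = 60 mm, its free front side at x = -82 mm of the case. Fully released it stands ajar at 0.14 rad, its front side about 31 mm higher, and stays so
- wheel: loose black rubber wheel lying flat, 62 mm across, 28 mm high; a bystander. Origin: centre of its underside
- beam: loose yellow beam with holes, 16 x 112 x 16 mm, long side along its y; a bystander. Origin: centre of its underside
- car: small four-wheeled model car, about 175 x 100 mm, 64 mm high, length along its x; a bystander. Origin: centre of its underside
- bell: steel desk bell, 87 mm across, 56 mm high; a bystander. Origin: centre of its underside
- calculator: pocket calculator lying flat, 160 x 80 x 17 mm; a bystander. Origin: centre of its underside
- blocks: cube of stacked wooden bricks glued together, 70 mm each way; a bystander. Origin: centre of its underside
- canister: white and blue round wipes canister, 92 mm across, 170 mm high; a bystander. Origin: centre of its underside

How it is judged (in metres and radians):
On the way, in this order (a step that is already met when the one before it is completed fails the run):
1. the fingers touch the top of the front edge at an orange end cap (more than 100 mm from the case's middle) (x of the grasp point in the frame of case between -0.17 and -0.08 m and z of the grasp point in the frame of case between 0.065 and 0.13 m and contact force between the fingers and anything else above 0.4 N and (y of the grasp point in the frame of case between 0.1 and 0.25 m or y of the grasp point in the frame of case between -0.25 and -0.1 m)), for 0.05 s.
2. the fingers feel along the grey part of the edge (within 95 mm of the middle), in contact for 0.2 s, the pad not yet pressed (x of the grasp point in the frame of case between -0.17 and -0.08 m and z of the grasp point in the frame of case between 0.065 and 0.13 m and contact force between the fingers and anything else above 0.4 N and y of the grasp point in the frame of case between -0.095 and 0.095 m and value of joint release below 0.001 m), for 0.2 s.
3. the fingers press the pad in the notch down by more than 6 mm (x of the grasp point in the frame of case between -0.17 and -0.08 m and z of the grasp point in the frame of case between 0.065 and 0.13 m and contact force between the fingers and anything else above 0.4 N and y of the grasp point in the frame of case between -0.095 and 0.095 m and value of joint release above 0.006 m), for 0.04 s.
At the end, for the whole second after the job is handed in: the release pad is more than 6 mm down, the lid stands ajar at rest by 0.09 to 0.20 rad, and every bystander is within 20 mm of where it began (value of joint release above 0.006 m and angle between lid's own z axis and vertical between 0.09 and 0.2 rad and angular speed of lid below 0.1 rad/s and distance of each of wheel, beam, car, bell, calculator, blocks, canister from where it was at the start of the episode below 0.02 m); the robot touches nothing.
It fails at once if the lid is pushed or pried with more than 3 N (contact force between any of the fingers, the arm and lid above 3 N).
It fails at once if a bystander is moved more than 20 mm, or lifted (distance of any of wheel, beam, car, bell, calculator, blocks, canister from where it was at the start of the episode above 0.02 m).
It also fails if it takes over 54 s, if anything falls off the work surface, if the arm or the gripper's body presses on something with over 40 N, if the wrist force passes 120 N, or if a joint passes its speed limit or range.

### The arm

A 6-joint arm with a two-finger parallel gripper is mounted at the origin on the work surface. World frame = base frame: x ahead of the robot, y to its left, z up, the work surface at z = 0. Lengths are in mm, angles in rad, forces in N, time in s.
With the tool pointing down it reaches from about 350 to 875 mm from the base axis. Payload 4.2 kg.
Tool frame: the origin (TCP) lies midway between the tips of the shut fingers; the grasp point (between the pads) lies 19 mm behind it; z points along the fingers, y is the direction in which the jaws open and shut (so a half turn about z gives the same grasp; the last joint's range is limited). The gripper opens to 85 mm and grips with 20 to 120 N. Pads are 22 mm wide; open, the fingers measure 114 mm over their backs; the gripper's body (76 mm by 85 mm) begins 54 mm behind the grasp point. The pads swing forward as they close: fully open they stand 13 mm farther back than shut.
Start: joints at [-1.06, 0.385, 0.008, 0, -1.194, -0.259], TCP at [155.734, -605.265, 231.312] pointing down, gripper open.
Joint ranges: [-3.14, 3.14], [-1.21, 2.06], [-1.07, 1.41], [-3.16, 2.05], [-2.99, -0.16], [-3.1, 3.1]. Speed limits (rad/s): [2.79, 2.79, 3.14, 3.14, 3.14, 3.14].

### API

Orientations are given as a unit quaternion [x, y, z, w].
In Python, from bench import read_state, get_image, job_done, search_frame, regions_of gives the robot as it stands.
- The arm moves only by the tool servo_tool, never from a script. Its arguments are lists of equal length, an entry for each row: "turn": the turn, a rotation vector about the world's x, y, z in rad, a list of three; "dp": the shift along the world's x, y, z in m, a list of three; "fingers": the finger opening in m, from 0 to 0.0854. In form: {"turn": [[rx, ry, rz], ...], "dp": [[tx, ty, tz], ...], "fingers": [fingers, ...]}. A call has exactly 5 rows; each row shifts and turns the pose as measured when the row begins; what a row does not reach is not made up. A row lasts 1/8 s, in which the tool goes at most 62.5 mm and 10.7 degrees, less where a joint would pass 70% of its speed; a pose out of reach is approached as far as the arm can. A call is refused whole if a number of a shift passes 0.0625 or a number of a turn 0.188, either way. A call with a gripper value outside its range is refused whole. The fingers move at their own pace and stop on an object; the grip force is fixed at half the most. Time passes only in rows, so rows that do not move let the fingers close, or fill a call up. It gives the time, the measured TCP pose, the force and the opening at its end, in the units of the state.
- read_state(): the state, without advancing time (a new reading comes with each control period).
- get_image(name): name is "side" or "top"; returns a dict with "img" (400x640x3 uint8, red, green, blue), "vfov" (degrees; the focal length in pixels is half the picture's height over the tangent of half this angle, whatever the lens; pixels are square), "cx", "cy" (the principal point, pixels), "k1" (the pictures are not rectified: a ray, as slopes to the right and down, at radius r is drawn at 1 + k1 r^2 times it, then the intrinsics apply), "world_from_camera" (4x4, takes a point from camera to world coordinates). Camera axes: x right, y down, z forward; pixel columns grow to the right and rows downward; lengths in mm; the calibration is good to about 2 mm. A picture is of the moment at which its call begins. There is no depth.
- job_done(): hands the job in, once; it reports no verdict.
Trained networks look in the newest picture that a camera, given by its name, has taken for a name from the list of things; names that differ only in an ending like _2 or _b are one class to them, and where a whole thing is asked for, a point or a joint stands for the part that bears it (a point fixed in the world has none). Each returns a list of dicts, best first, with "score" (0 to 1); they miss things now and then, are a little off and sometimes report something else, mostly with a low value. They report only what shows in the picture. A call takes as long as a camera call.
- search_frame(query, camera): "box" ([left, top, width, height] in pixels, round what is visible of it).
- regions_of(query, camera): "region" (400x640 bool, what is visible of it) and "box" ([left, top, width, height] in pixels, round what is visible of it).
The state is a dict: "clock": time; "joints": joint angles; "joint_vel": joint speeds; "joint_efforts": joint torques, N m; "position": TCP position; "ee_rot": TCP orientation; "contact_force": force on the tool from outside, world axes, zero at the start; "wrist_torque": the same for the moment, N m; "gripper_width": finger opening in mm.
Only numpy, scipy, OpenCV 4.12 (cv2) and the standard library are available. Lean on these libraries where they do the work, as an engineer would, in place of code of your own. Each camera call takes 0.05 s, during which the arm holds its last target. There are 200 camera calls.

## Working session

There is one attempt and no reset: what is moved stays moved. The work goes in short steps, Python scripts to look and compute and a tool call to move; the robot and the scene stay as the last step left them, time stands still between calls to the robot, and variables do not carry over. Pictures are saved under pics/ and viewed, about 8 in all and at most 12, crops included, and the job is handed in when it is done.

Besides the shell and the picture viewer there is one more tool, called after "Request:" in YAML: its name, and indented under it one key for each argument. servo_tool: Moves the arm, as the interface text tells. Its arguments: {"type":"object","properties":{"turn":{"type":"array","items":{"type":"array","items":{"type":"number"}}},"dp":{"type":"array","items":{"type":"array","items":{"type":"number"}}},"fingers":{"type":"array","items":{"type":"number"}}},"required":["turn","dp","fingers"]}

```bash
mkdir -p pics
python3 - <<'E'
from bench import *
import cv2,numpy as np
s=read_state();print(s)
for c in("top","side"):
    d=get_image(c);cv2.imwrite(f"pics/{c}0.png",d["img"][:,:,::-1])
    print(c,{k:(v if k!="img" else 0) for k,v in d.items()})
    for q in("case","edge_mid","lid","wheel","beam","car","bell","calculator","blocks","canister"):
        print(q,[(np.round(r["box"]).tolist(),round(r["score"],2)) for r in search_frame(q,c)[:2]])
E
```

```text
{'clock': 0.0, 'joints': array([-1.06041751e+00,  3.85556918e-01,  6.63371566e-03, -5.20656855e-04,
       -1.19399475e+00, -2.58581841e-01]), 'joint_vel': array([-0.00061797,  0.0004628 , -0.00113804,  0.00112946,  0.00118029,
        0.00030343]), 'joint_efforts': array([ 8.19800880e-04, -3.92290735e+01,  1.88396895e+01,  4.18615624e+00,
       -4.72206651e-03,  3.41757918e-06]), 'position': array([ 155.58413819, -604.7237293 ,  230.22123727]), 'ee_rot': array([-1.25470802e-01,  9.92096716e-01,  1.07411975e-03, -1.73587461e-04]), 'contact_force': array([-0.70253978, -0.16171617, -0.08526473]), 'wrist_torque': array([-0.01841206,  0.01035819,  0.00245673]), 'gripper_width': 85.25872993035354}
top {'img': 0, 'vfov': 47.0965448634697, 'cx': 316.6456827730004, 'cy': 200.4686421366293, 'k1': -0.04750806547436351, 'world_from_camera': array([[-7.61390978e-03, -9.98741203e-01,  4.95785986e-02,
         5.11039536e+02],
       [-9.99847507e-01,  8.38282554e-03,  1.53196052e-02,
        -3.05952327e+01],
       [-1.57159297e-02, -4.94543961e-02, -9.98652729e-01,
         1.36884556e+03],
  
[... 968 characters left out ...]
2e-01, -5.43488635e-01,
         8.97926008e+02],
       [ 1.10711359e-03, -6.48497446e-01, -7.61216025e-01,
         1.32543542e+03],
       [ 0.00000000e+00,  0.00000000e+00,  0.00000000e+00,
         1.00000000e+00]])}
case [([232.0, 136.0, 133.0, 131.0], 0.6)]
edge_mid [([233.0, 141.0, 131.0, 122.0], 0.64)]
lid [([237.0, 141.0, 109.0, 102.0], 0.72), ([229.0, 142.0, 135.0, 125.0], 0.3)]
wheel [([314.0, 301.0, 24.0, 26.0], 0.81)]
beam [([405.0, 173.0, 11.0, 21.0], 0.42), ([184.0, 252.0, 37.0, 52.0], 0.21)]
car [([232.0, 287.0, 64.0, 61.0], 0.57)]
bell [([375.0, 128.0, 27.0, 19.0], 0.87)]
calculator [([398.0, 141.0, 47.0, 28.0], 0.97)]
blocks [([342.0, 112.0, 20.0, 29.0], 0.59)]
canister []
```

Run:
```python
import cv2
a=cv2.imread("pics/top0.png")
cv2.imwrite("pics/top0c.png",cv2.resize(a[100:310,120:500],None,fx=2.1,fy=2.1,interpolation=cv2.INTER_CUBIC))
b=cv2.imread("pics/side0.png")
cv2.imwrite("pics/side0c.png",cv2.resize(b[90:360,160:480],None,fx=2.2,fy=2.2,interpolation=cv2.INTER_CUBIC))
```

```text
(no output)
```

View pics/top0c.png

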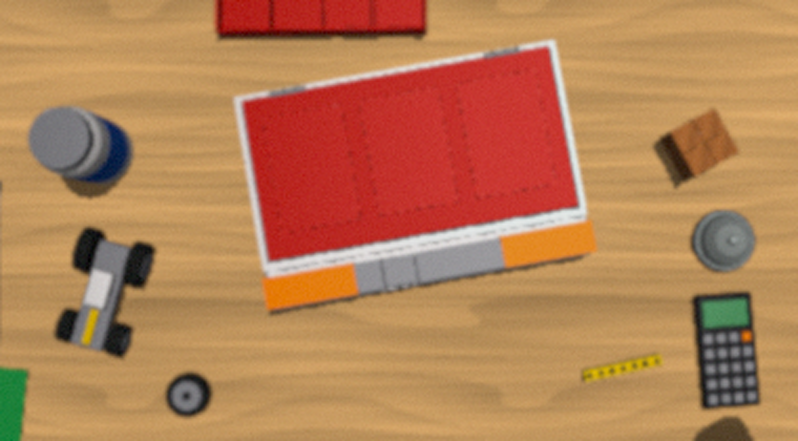

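View pics/side0c.png

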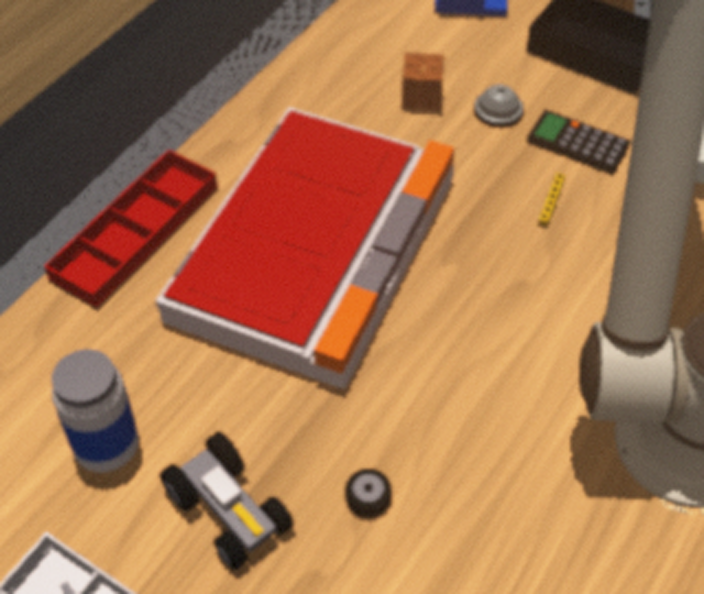

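The case is yawed about 10°. The left cap is at crop (310,288), the right cap at (548,245), and a faint notch shows at about (400,272). The car, wheel and beam are clear of the edge.

```bash
cat > h.py <<'E'
import cv2,numpy as np
from scipy.optimize import least_squares
def ray(d,uv,z):
    uv=np.atleast_2d(np.array(uv,float));f=200/np.tan(np.radians(d["vfov"]/2))
    m=(uv-[d["cx"],d["cy"]])/f; p=m.copy()
    for _ in range(20): p=m/(1+d["k1"]*(p**2).sum(1,keepdims=True))
    T=d["world_from_camera"];v=np.c_[p,np.ones(len(p))]@T[:3,:3].T
    return T[:3,3]+v*((z-T[2,3])/v[:,2:])
def proj(d,P):
    T=d["world_from_camera"];c=(np.atleast_2d(P)-T[:3,3])@T[:3,:3]
    s=c[:,:2]/c[:,2:];f=200/np.tan(np.radians(d["vfov"]/2))
    return s*(1+d["k1"]*(s**2).sum(1,keepdims=True))*f+[d["cx"],d["cy"]]
def comps(mask,n,amin=60):
    k,l,s,c=cv2.connectedComponentsWithStats(mask.astype(np.uint8))
    o=sorted(range(1,k),key=lambda i:-s[i,4])[:n]
    return [(l==i,c[i],s[i,4]) for i in o if s[i,4]>amin]
E
python3 - <<'E'
from h import *
from bench import *
for c in("top","side"):
    d=get_image(c);hsv=cv2.cvtColor(d["img"],cv2.COLOR_RGB2HSV)
    h,s,v=cv2.split(hsv)
    org=(h>=10)&(h<=17)&(s>200)&(v>150); red=((h<6)|(h>174))&(s>150)&(v>100)
    for m,ce,a in comps(org,3):
        r=cv2.minAreaRect(np.argwhere(m)[:,::-1].astype(np.float32));b=cv2.boxPoints(r)
        W=ray(d,b,75.4)[:,:2]
        print(c,"orange",a,ce.round(1),ray(d,ce,75.4)[0,:2].round(1),W.round(0).tolist())
    m,ce,a=comps(red,1)[0]
    b=cv2.boxPoints(cv2.minAreaRect(np.argwhere(m)[:,::-1].astype(np.float32)))
    print("lid",a,ray(d,ce,60)[0,:2].round(1),ray(d,b,60)[:,:2].round(0).tolist())
E
```

```text
top orange 563 [266.8 236.4] [475.  130.5] [[485.0, 192.0], [503.0, 73.0], [466.0, 67.0], [447.0, 186.0]]
top orange 529 [380.9 216. ] [ 530.  -191.3] [[538.0, -130.0], [558.0, -247.0], [523.0, -253.0], [502.0, -136.0]]
lid 11246 [655.   -5.1] [[728.0, 225.0], [800.0, -197.0], [583.0, -232.0], [512.0, 185.0]]
side orange 13383 [596.2 328. ] [-339.2  -26.5] [[-65.0, -256.0], [-375.0, -456.0], [-484.0, 114.0], [-238.0, 265.0]]
side orange 429 [317.1 237.1] [473.3 132.3] [[484.0, 193.0], [507.0, 67.0], [463.0, 67.0], [442.0, 192.0]]
side orange 282 [355.  166.9] [ 528.9 -192.1] [[538.0, -134.0], [563.0, -254.0], [518.0, -251.0], [496.0, -133.0]]
lid 6236 [649.6  16.5] [[729.0, 223.0], [854.0, -260.0], [581.0, -230.0], [504.0, 224.0]]
```

Request:
servo_tool:
  turn:
    - [0, 0, -0.0164]
    - [0, 0, -0.0164]
    - [0, 0, -0.0164]
    - [0, 0, -0.0164]
    - [0, 0, -0.0164]
  dp:
    - [0.0216, 0.046, 0]
    - [0.0216, 0.046, 0]
    - [0.0216, 0.046, 0]
    - [0.0216, 0.046, 0]
    - [0.0216, 0.046, 0]
  fingers: [0, 0, 0, 0, 0]

```text
clock: 1.82
position: [264.9, -371.8, 230.2]
ee_rot: [-0.08, 0.997, -0.0, 0.0]
contact_force: [2.0, 0.8, -0.0]
gripper_width: 0.3
```

Request:
servo_tool:
  turn:
    - [0, 0, 0]
    - [0, 0, 0]
    - [0, 0, 0]
    - [0, 0, 0]
    - [0, 0, 0]
  dp:
    - [0.0216, 0.046, 0]
    - [0.0216, 0.046, 0]
    - [0.0216, 0.046, 0]
    - [0.0216, 0.046, 0]
    - [0.0216, 0.046, 0]
  fingers: [0, 0, 0, 0, 0]

```text
clock: 2.45
position: [375.6, -134.3, 232.3]
ee_rot: [-0.08, 0.997, -0.002, 0.003]
contact_force: [0.4, -0.5, -0.3]
gripper_width: 0.1
```

Request:
servo_tool:
  turn:
    - [0, 0, 0.009]
    - [0, 0, 0]
    - [0, 0, 0]
    - [0, 0, 0]
    - [0, 0, 0]
  dp:
    - [0.0208, 0.044, -0.01]
    - [0.0208, 0.044, -0.01]
    - [0.0208, 0.044, -0.02]
    - [0.0208, 0.044, -0.02]
    - [0.0208, 0.044, -0.02]
  fingers: [0, 0, 0, 0, 0]

```text
clock: 3.08
position: [484.1, 94.8, 154.3]
ee_rot: [-0.087, 0.996, -0.001, 0.009]
contact_force: [1.3, -1.0, 1.6]
gripper_width: 0.2
```

Request:
servo_tool:
  turn:
    - [0, 0, 0]
    - [0, 0, 0]
    - [0, 0, 0]
    - [0, 0, 0]
    - [0, 0, 0]
  dp:
    - [0, 0, -0.02]
    - [0, 0, -0.015]
    - [0, 0, -0.01]
    - [0, 0, 0]
    - [0, 0, 0]
  fingers: [0, 0, 0, 0, 0]

```text
clock: 3.7
position: [485.9, 98.4, 107.2]
ee_rot: [-0.089, 0.996, -0.001, 0.009]
contact_force: [-0.3, -0.5, -0.0]
gripper_width: -0.3
```

```bash
cat > st.py <<'E'
from bench import *
import numpy as np
s=read_state();p=s["position"];r=p[:2]-[502.3,-30.2];c,n=np.cos(.1693),np.sin(.1693)
print("local",(-125+r@[c,n]).round(1),(r@[-n,c]).round(1),p.round(1),"F",s["contact_force"].round(2),s["ee_rot"].round(4),s["clock"])
E
python3 st.py;python3 - <<'E'
from h import *
from bench import *
a=[cv2.resize(get_image(c)["img"][150:290,230:430,::-1],None,fx=3.2,fy=2.1 if 0 else 3.2)[:, :400] if 0 else cv2.resize(get_image(c)["img"][140:280,230:430,::-1],None,fx=2,fy=2,interpolation=2) for c in("top","side")]
cv2.imwrite("pics/p1.png",np.hstack(a))
E
```

```text
local -119.5 129.5 [485.9  98.4 107.2] F [-0.28 -0.5  -0.03] [-0.0892  0.996  -0.0011  0.0093] 3.7
```

View pics/p1.png

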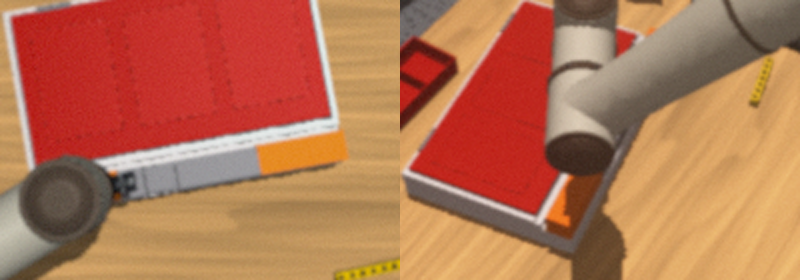

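Request:
servo_tool:
  turn:
    - [0, 0.0187, -0.009]
    - [0, 0, 0]
    - [0, 0, 0]
    - [0, 0, 0]
    - [0, 0, 0]
  dp:
    - [-0.0066, -0.0057, -0.01]
    - [0, 0, -0.008]
    - [0, 0, -0.005]
    - [0, 0, 0]
    - [0, 0, 0]
  fingers: [0, 0, 0, 0, 0]

```text
clock: 4.42
position: [478.9, 92.1, 83.2]
ee_rot: [-0.084, 0.996, 0.0, -0.0]
contact_force: [0.3, 0.4, 0.4]
gripper_width: 0.3
```

```bash
python3 st.py
```

```text
local -127.5 124.4 [478.9  92.1  83.2] F [0.33 0.36 0.43] [-8.410e-02  9.965e-01  0.000e+00 -2.000e-04] 4.425
```

Request:
servo_tool:
  turn:
    - [0, 0, 0]
    - [0, 0, 0]
    - [0, 0, 0]
    - [0, 0, 0]
    - [0, 0, 0]
  dp:
    - [0, 0, -0.003]
    - [0, 0, -0.002]
    - [0, 0, -0.0015]
    - [0, 0, -0.001]
    - [0, 0, -0.001]
  fingers: [0, 0, 0, 0, 0]

```text
clock: 5.05
position: [479.3, 92.3, 75.5]
ee_rot: [-0.084, 0.996, 0.0, 0.0]
contact_force: [-4.0, 1.3, 12.7]
gripper_width: 0.1
```

Request:
servo_tool:
  turn:
    - [0, 0, 0]
    - [0, 0, 0]
    - [0, 0, 0]
    - [0, 0, 0]
    - [0, 0, 0]
  dp:
    - [0, 0, -0.001]
    - [0, 0, -0.001]
    - [0, 0, -0.001]
    - [0, 0, -0.001]
    - [0, 0, -0.001]
  fingers: [0, 0, 0, 0, 0]

```text
clock: 5.68
position: [479.2, 92.3, 75.5]
ee_rot: [-0.086, 0.996, -0.0, 0.001]
contact_force: [-2.9, -0.1, 7.0]
gripper_width: -0.4
```

Request:
servo_tool:
  turn:
    - [0, 0, 0]
    - [0, 0, 0]
    - [0, 0, 0]
    - [0, 0, 0]
    - [0, 0, 0]
  dp:
    - [0.00075, -0.0045, -0.0007]
    - [0.00075, -0.0045, -0.0007]
    - [0.00075, -0.0045, -0.0007]
    - [0.00075, -0.0045, -0.0007]
    - [0.00075, -0.0045, -0.0007]
  fingers: [0, 0, 0, 0, 0]

```text
clock: 6.3
position: [487.6, 72.4, 75.5]
ee_rot: [-0.087, 0.996, 0.002, 0.007]
contact_force: [-1.2, 3.5, 5.9]
gripper_width: 0.0
```

```bash
python3 st.py
```

```text
local -122.2 103.6 [487.6  72.4  75.5] F [-1.2   3.46  5.9 ] [-0.0867  0.9962  0.0023  0.0067] 6.3
```

Request:
servo_tool:
  turn:
    - [-0.002, 0.004, -0.001]
    - [-0.002, 0.004, -0.001]
    - [-0.002, 0.004, -0.001]
    - [0, 0.002, 0]
    - [0, 0.002, 0]
  dp:
    - [-0.0008, -0.0045, -0.0007]
    - [-0.0008, -0.0045, -0.0007]
    - [-0.0008, -0.0045, -0.0007]
    - [-0.0005, -0.0045, -0.0007]
    - [-0.0005, -0.0045, -0.0007]
  fingers: [0, 0, 0, 0, 0]

```text
clock: 6.92
position: [489.7, 51.8, 75.1]
ee_rot: [-0.086, 0.996, 0.002, 0.005]
contact_force: [-0.8, 4.5, 6.7]
gripper_width: -0.1
```

```bash
python3 st.py
```

```text
local -123.7 82.9 [489.7  51.8  75.1] F [-0.78  4.49  6.72] [-0.086   0.9963  0.0022  0.0047] 6.925
```

Request:
servo_tool:
  turn:
    - [-0.002, 0.004, -0.001]
    - [-0.002, 0.004, -0.001]
    - [-0.001, 0.003, 0]
    - [0, 0.002, 0]
    - [0, 0.002, 0]
  dp:
    - [-0.0006, -0.004, -0.0007]
    - [-0.0006, -0.004, -0.0007]
    - [-0.0005, -0.004, -0.0007]
    - [-0.0003, -0.004, -0.0007]
    - [-0.0003, -0.004, -0.0007]
  fingers: [0, 0, 0, 0, 0]

```text
clock: 7.55
position: [492.5, 33.6, 75.1]
ee_rot: [-0.086, 0.996, 0.002, 0.003]
contact_force: [-1.1, 3.5, 7.1]
gripper_width: -0.1
```

```bash
python3 st.py
```

```text
local -123.9 64.6 [492.5  33.6  75.1] F [-1.07  3.45  7.13] [-0.0859  0.9963  0.0024  0.003 ] 7.55
```

Request:
servo_tool:
  turn:
    - [-0.001, 0.002, 0]
    - [-0.001, 0.002, 0]
    - [-0.001, 0.002, 0]
    - [0, 0.002, 0]
    - [0, 0.002, 0]
  dp:
    - [-0.0003, -0.003, -0.0007]
    - [-0.0003, -0.003, -0.0007]
    - [-0.0003, -0.003, -0.0007]
    - [-0.0003, -0.003, -0.0007]
    - [-0.0003, -0.003, -0.0007]
  fingers: [0, 0, 0, 0, 0]

```text
clock: 8.18
position: [491.2, 17.9, 71.7]
ee_rot: [-0.086, 0.996, 0.002, -0.002]
contact_force: [0.3, -0.3, -0.5]
gripper_width: 0.1
```

```bash
python3 st.py
```

```text
local -127.8 49.3 [491.2  17.9  71.7] F [ 0.32 -0.29 -0.52] [-0.0857  0.9963  0.0017 -0.002 ] 8.175
```

The tips dropped at y ≈ 50 mm, which agrees with the seen notch at about +37. I'll centre over the pad next, then press.

Request:
servo_tool:
  turn:
    - [0, -0.002, 0]
    - [0, -0.002, 0]
    - [0, 0, 0]
    - [0, 0, 0]
    - [0, 0, 0]
  dp:
    - [0.001, -0.004, 0]
    - [0.001, -0.004, 0]
    - [0.001, -0.003, 0]
    - [0, 0, -0.002]
    - [0, 0, -0.002]
  fingers: [0, 0, 0, 0, 0]

```text
clock: 8.8
position: [493.5, 5.1, 66.6]
ee_rot: [-0.085, 0.996, 0.001, -0.001]
contact_force: [0.1, -0.1, -0.2]
gripper_width: 0.4
```

```bash
python3 st.py
```

```text
local -127.8 36.2 [493.5   5.1  66.6] F [ 0.06 -0.13 -0.16] [-0.0851  0.9964  0.0012 -0.0012] 8.8
```

Request:
servo_tool:
  turn:
    - [0, 0, 0]
    - [0, 0, 0]
    - [0, 0, 0]
    - [0, 0, 0]
    - [0, 0, 0]
  dp:
    - [0, 0, -0.0015]
    - [0, 0, -0.0015]
    - [0, 0, -0.0015]
    - [0, 0, -0.0015]
    - [0, 0, -0.0015]
  fingers: [0, 0, 0, 0, 0]

```text
clock: 9.43
position: [493.4, 5.1, 59.7]
ee_rot: [-0.086, 0.996, 0.001, -0.001]
contact_force: [-1.6, -0.5, 4.5]
gripper_width: 0.1
```

Request:
servo_tool:
  turn:
    - [0, 0, 0]
    - [0, 0, 0]
    - [0, 0, 0]
    - [0, 0, 0]
    - [0, 0, 0]
  dp:
    - [0, 0, -0.0015]
    - [0, 0, -0.0015]
    - [0, 0, -0.0015]
    - [0, 0, -0.001]
    - [0, 0, -0.001]
  fingers: [0, 0, 0, 0, 0]

```text
clock: 10.05
position: [493.5, 5.1, 58.0]
ee_rot: [-0.087, 0.996, 0.0, -0.001]
contact_force: [-4.2, -0.6, 10.9]
gripper_width: 0.0
```

```bash
python3 st.py
```

```text
local -127.7 36.2 [493.5   5.1  58. ] F [-4.23 -0.6  10.94] [-8.700e-02  9.962e-01  1.000e-04 -1.100e-03] 10.05
```

The pad bottomed at z = 58.0, the full 8 mm. I'll withdraw straight up, slightly toward the robot.

Request:
servo_tool:
  turn:
    - [0, 0, 0]
    - [0, 0, 0]
    - [0, 0, 0]
    - [0, 0, 0]
    - [0, 0, 0]
  dp:
    - [0, 0, 0.004]
    - [0, 0, 0.012]
    - [0, 0, 0.02]
    - [-0.005, 0, 0.03]
    - [-0.01, 0, 0.04]
  fingers: [0, 0, 0, 0, 0]

```text
clock: 10.68
position: [476.9, 5.0, 164.2]
ee_rot: [-0.086, 0.996, -0.0, -0.004]
contact_force: [1.2, 0.8, 0.3]
gripper_width: -0.0
```

Request:
servo_tool:
  turn:
    - [0, 0, 0]
    - [0, 0, 0]
    - [0, 0, 0]
    - [0, 0, 0]
    - [0, 0, 0]
  dp:
    - [-0.02, -0.03, 0.02]
    - [-0.02, -0.04, 0]
    - [-0.02, -0.04, 0]
    - [-0.01, -0.03, 0]
    - [0, 0, 0]
  fingers: [0, 0, 0, 0, 0]

```text
clock: 11.3
position: [407.1, -137.4, 190.9]
ee_rot: [-0.088, 0.996, 0.0, 0.003]
contact_force: [-0.1, 0.8, 0.3]
gripper_width: 0.0
```

```bash
python3 st.py;python3 - <<'E'
from h import *
from bench import *
a=[cv2.resize(get_image(c)["img"][100:320,130:490,::-1],None,fx=1.1,fy=1.1,interpolation=2) if 0 else cv2.resize(get_image(c)["img"][90:350,120:500,::-1],(400,274)) for c in("top","side")]
cv2.imwrite("pics/p2.png",np.vstack([cv2.resize(x,(434,298)) for x in a]))
for q in("wheel","beam","car","bell","calculator","blocks","canister"):
    print(q,[np.round(r["box"]).tolist() for r in search_frame(q,"top")[:1]])
E
```

```text
local -236.9 -89.6 [ 407.1 -137.4  190.9] F [-0.08  0.77  0.28] [-8.780e-02  9.961e-01  5.000e-04  2.600e-03] 11.3
wheel [[200.0, 278.0, 19.0, 21.0]]
beam [[410.0, 270.0, 24.0, 6.0]]
car [[142.0, 209.0, 50.0, 62.0]]
bell [[449.0, 199.0, 29.0, 30.0]]
calculator [[449.0, 241.0, 37.0, 54.0]]
blocks [[435.0, 154.0, 35.0, 29.0]]
canister [[134.0, 150.0, 50.0, 39.0]]
```

View pics/p2.png

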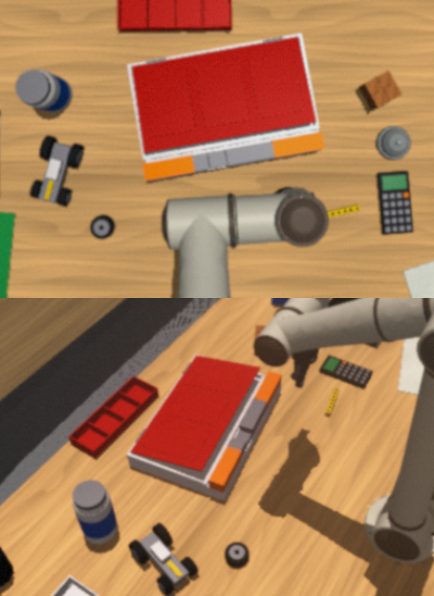

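The bystanders are in place and the hand is clear. I'll check the lid angle numerically by fitting its outline.

Run:
```python
from h import *
from bench import *
c,n=np.cos(.1693),np.sin(.1693);R=np.array([[c,-n,0],[n,c,0],[0,0,1]]);o=np.array([502.3,-30.2,0])+R@[125,0,0]
for cam in("top","side"):
    d=get_image(cam);h,s,v=cv2.split(cv2.cvtColor(d["img"],cv2.COLOR_RGB2HSV))
    m=comps(((h<6)|(h>174))&(s>150)&(v>100),1)[0][0]
    for a in(0,.05,.09,.12,.14,.16,.2):
        P=np.array([[143-x*np.cos(a)-6*-np.sin(a)*-1*-1*0-z*np.sin(a)*-1*-1*-1*0,y,54+x*np.sin(a)+z*np.cos(a)] for x,y,z in((0,-215,6),(225,-215,6),(225,215,6),(0,215,6))])
        k=np.zeros((400,640),np.uint8);cv2.fillPoly(k,[proj(d,P@R.T+o).round().astype(np.int32)],1);k=k>0
        print(cam,a,round((k&m).sum()/(k|m).sum(),3))
```

```text
top 0 0.94
top 0.05 0.934
top 0.09 0.946
top 0.12 0.94
top 0.14 0.94
top 0.16 0.945
top 0.2 0.95
side 0 0.881
side 0.05 0.911
side 0.09 0.933
side 0.12 0.959
side 0.14 0.974
side 0.16 0.978
side 0.2 0.95
```

The side view fits best at 0.14–0.16 rad, so the lid is ajar.

```bash
python3 -c "
from bench import *
print(job_done())"
```

```text
the job is handed in; nothing more can be done
None
```

The case is open: the release pad is fully down, the red lid stands ajar, and the job is handed in at about 11.5 s on the robot's clock.

- **Feeling along the edge:** I touched down on the left orange cap, 124 mm from the middle. I then slid along the grey part at about 7 N until the fingertips dropped in with their centre at y ≈ 50 mm. That matches the notch centre of about +37 mm seen in the first picture.
- **Pressing the pad:** I pressed at y ≈ 36 mm until the tool stopped at z = 58.0 mm, which is the full 8 mm of travel, with about 11 N at the stop.
- **Hand clear:** I withdrew straight up and away, to a height of 191 mm.

**Last checks**
- **Lid angle:** the side view fits best at 0.14–0.16 rad. The top view could not tell the angle apart, with nearly the same fit from 0 to 0.2 rad, so this rests on the side view alone.
- **Bystanders:** the top-view boxes show no real movement. The beam's box looked shorter, but the arm partly hid it in that picture; it shows in its place in the side view.
- **Force:** about 0.8 N was left on the tool, within the noise seen in free air.

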